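Interlock channel rails in the corner stop

ROBOT

A 7-joint arm with a two-finger parallel gripper is mounted at the origin on the work surface. World frame = base frame: x ahead of the robot, y to its left, z up, the work surface at z = 0. Lengths are in m, angles in degrees, forces in N, time in s.
With the tool pointing down it reaches from about 0.425 to 0.875 m from the base axis. Payload 4.7 kg.
Tool frame: the origin (TCP) lies midway between the tips of the shut fingers; the grasp point (between the pads) lies 19 mm behind it; z points along the fingers, y is the direction in which the jaws open and shut (so a half turn about z gives the same grasp; the last joint's range is limited). The gripper opens to 87 mm and grips with 3 to 60 N. Pads are 19 mm wide; open, the fingers measure 117 mm over their backs; the gripper's body (75 mm by 190 mm) begins 51 mm behind the grasp point.
Start: joints at [74.204, 18.392, -4.016, 83.108, 1.295, 78.541, -3.26], TCP at [0.186, -0.623, 0.223] pointing down, gripper open.
Joint ranges: [-163.93, 163.93], [-17.29, 119.83], [-79.2, 71.16], [3.27, 140.29], [-89.18, 269.18], [5.43, 117.66], [-154.24, 154.24]. Speed limits (degrees/s): [147.25, 147.25, 180, 180, 180, 180, 180].

INTERFACE

Orientations are given as [roll, pitch, yaw] about the fixed x, y, z axes, in that order (R = Rz(yaw) Ry(pitch) Rx(roll)).
In Python, from cell import env gives the robot as it stands. The module is installed in compiled form; this text tells all that it offers.
- The arm moves only by the tool servo_tool, never from a script. Its argument "plan" is a list of rows, each a list of 3 entries, a list of its own where there are three numbers: the opening, from 0 (shut) to 1 (fully open), then the shift along the tool's x, y, z in cm, then the turn, a rotation vector about the tool's x, y, z in degrees. A call has 1 to 20 rows; each row shifts and turns the pose as measured when the row begins, along the tool's axes as they then stand; what a row does not reach is not made up. A row lasts 1/12 s, in which the tool goes at most 41.7 mm and 7.16 degrees, less where a joint would pass 70% of its speed; a pose out of reach is approached as far as the arm can. A call is refused whole if a number of a shift passes 4.17 or a number of a turn 7.16, either way. A call with a gripper value outside its range is refused whole. The fingers move at their own pace and stop on an object; "force" is the grip in N (left out, the last holds). Time passes only in rows, so rows that do not move let the fingers close. It gives the time, the measured TCP pose, the force and the opening at its end, in the units of the state.
- env.get_obs(): the state, without advancing time (a new reading comes with each control period).
- env.read_camera(name): name is "side" or "top" or "wrist"; returns a dict with "image" (480x640x3 uint8, blue, green, red), "fx", "fy", "cx", "cy" (pixels), "k1" (the pictures are not rectified: a ray, as slopes to the right and down, at radius r is drawn at 1 + k1 r^2 times it, then the intrinsics apply), "rvec" (rotation vector, rad) and "tvec" (3), from world to camera coordinates, as OpenCV has them; the wrist camera has in their place "T_tool_cam" (4x4, takes a point from camera to tool coordinates, whose origin is the TCP and whose axes are the flange's). Camera axes: x right, y down, z forward; pixel columns grow to the right and rows downward; lengths in m; the calibration is good to about 2 mm. A picture is of the moment at which its call begins: read the wrist's pose just before it. There is no depth.
- env.sign_off(): hands the job in, once; it reports no verdict.
The state is a dict: "time_s": time; "qpos": joint angles; "joint_velocities": joint speeds; "effort": joint torques, N m; "tool_pos": TCP position; "tool_rot": TCP orientation; "force": force on the tool from outside, world axes, zero at the start; "wrist_torque": the same for the moment, N m; "grip_width": finger opening in m.
Only numpy, scipy, OpenCV 4.12 (cv2) and the standard library are available. Lean on these libraries where they do the work, as an engineer would, in place of code of your own. Each camera call takes 0.05 s, during which the arm holds its last target. There are 200 camera calls.

TASK

On the engine-shop bench, slide the two grey channel rails, open side up and without lifting them off the bench, past the piston and the jar into the corner stop: one flush along the dark fence, the other tight beside it, both with their ends up against the yellow end stop. Then take the blue rail and lower it, open side down and without dropping it, over the two touching flanges, so that one of its flanges sits inside each grey rail and it rests fully down and level, its end also up against the yellow end stop. Leave the piston, the jar and the tin standing where they are.

Things in the scene. Friction and masses are not known exactly. Their poses are not given: they have to be found in the camera images.
- stop: Fixed corner of two bars, 12 mm thick, 25 high. Origin: inner corner at bench level. Dark fence: 170 mm along -x, inner face y = 0; yellow end stop: 135 mm along -y, inner face x = 0. x points away from the robot (turned up to 0.1 rad), z up. Rails belong on the -x, -y side, along x; home middles (x, y): first grey (-80, -32), second (-80, -96), blue (-80, -64) mm.
- rail_a_mid (a point): Grey rail: plain aluminium U-channel, open side up, 160 mm long (x), 64 wide (y; 54 clear between flanges), 35 high, web and flanges 5 thick, ends open, about 0.27 kg. Point at mid length and width, half-way up (17.5 mm above the underside). Slides on the bench at a few newtons; fingers fit down inside it. Either grey rail may go first.
- rail_b_mid (a point): Grey rail: plain aluminium U-channel, open side up, 160 mm long (x), 64 wide (y; 54 clear between flanges), 35 high, web and flanges 5 thick, ends open, about 0.27 kg. Point at mid length and width, half-way up (17.5 mm above the underside). Slides on the bench at a few newtons; fingers fit down inside it. Same as the other.
- cap_mid (a point): Blue rail: U-channel, open side down, 160 mm long (x), 44 wide (y; 34 clear inside), 35 high, 5 thick, about 0.225 kg, lying beyond the fence (+y side). Point at mid length and width, half-way up (17.5 mm above the underside). Seated over the two touching grey flanges (10 mm together), its flange tips stand on the grey webs: middle 22.5 mm above the bench, 12 mm side play each way.
- piston_mid (a point): Bystander: upright aluminium engine piston, 80 mm diameter, 62 high; point at its middle. Piston and jar stand between the grey rails and the stop, one nearer the robot, one farther (either way round), 185 to 220 mm clear between them along the stop's x: a grey rail parallel to that x passes through sideways.
- jar_mid (a point): Bystander: orange jar with a black lid, 60 mm diameter, 75 high; point at its middle.
- tin_mid (a point): Bystander: tin with a red label, 66 mm diameter, 70 high, beside one half of the blue rail, 18 to 29 mm clear of its side; point at its middle.
Things that resemble listed ones, but are neither listed nor needed, are in the scene too. Leave any green or red look-alike of the part that bears rail_a_mid alone.

How it is judged (in metres and radians):
On the way, in this order (a step that is already met when the one before it is completed fails the run):
1. both grey rails lie open-up side by side in the corner stop (((x of rail_a_mid in the frame of stop between -0.087 and -0.075 m and y of rail_a_mid in the frame of stop between -0.037 and -0.027 m and angle between the x axis of each of rail_a_mid, rail_b_mid and the x axis of stop, either way round below 0.05 rad and height (world z) of each of rail_a_mid, rail_b_mid below 0.021 m and angle between each of rail_a_mid, rail_b_mid's own z axis and vertical below 0.05 rad and x of rail_b_mid in the frame of stop between -0.087 and -0.075 m and y of rail_b_mid in the frame of stop between -0.104 and -0.091 m) or (x of rail_b_mid in the frame of stop between -0.087 and -0.075 m and y of rail_b_mid in the frame of stop between -0.037 and -0.027 m and angle between the x axis of each of rail_b_mid, rail_a_mid and the x axis of stop, either way round below 0.05 rad and height (world z) of each of rail_b_mid, rail_a_mid below 0.021 m and angle between each of rail_b_mid, rail_a_mid's own z axis and vertical below 0.05 rad and x of rail_a_mid in the frame of stop between -0.087 and -0.075 m and y of rail_a_mid in the frame of stop between -0.104 and -0.091 m))), for 0.2 s.
2. the blue rail sits open-down over the two touching flanges (x of cap_mid in the frame of stop between -0.087 and -0.075 m and y of cap_mid in the frame of stop between -0.08 and -0.048 m and angle between the x axis of cap_mid and the x axis of stop, either way round below 0.08 rad and height (world z) of cap_mid below 0.0265 m and angle between cap_mid's own z axis and vertical below 0.06 rad), for 0.2 s.
At the end, for the whole second after the job is handed in: In the stop's frame (mm): grey rails' middles at y -37 to -27 and -104 to -91, x -87 to -75, flat on the bench, within 0.05 rad of the stop's x; blue rail open-down, x -87 to -75, y -80 to -48, within 0.08 rad, level, middle below 26.5 above the bench; all at rest (all of step 2 and ((x of rail_a_mid in the frame of stop between -0.087 and -0.075 m and y of rail_a_mid in the frame of stop between -0.037 and -0.027 m and angle between the x axis of each of rail_a_mid, rail_b_mid and the x axis of stop, either way round below 0.05 rad and height (world z) of each of rail_a_mid, rail_b_mid below 0.021 m and angle between each of rail_a_mid, rail_b_mid's own z axis and vertical below 0.05 rad and x of rail_b_mid in the frame of stop between -0.087 and -0.075 m and y of rail_b_mid in the frame of stop between -0.104 and -0.091 m) or (x of rail_b_mid in the frame of stop between -0.087 and -0.075 m and y of rail_b_mid in the frame of stop between -0.037 and -0.027 m and angle between the x axis of each of rail_b_mid, rail_a_mid and the x axis of stop, either way round below 0.05 rad and height (world z) of each of rail_b_mid, rail_a_mid below 0.021 m and angle between each of rail_b_mid, rail_a_mid's own z axis and vertical below 0.05 rad and x of rail_a_mid in the frame of stop between -0.087 and -0.075 m and y of rail_a_mid in the frame of stop between -0.104 and -0.091 m)) and linear speed of each of rail_a, rail_b, cap below 0.02 m/s); the robot touches nothing.
It fails at once if a grey rail was lifted off the bench (middle more than 15 mm up) or tipped (height (world z) of rail_a_mid above 0.0325 m or angle between rail_a_mid's own z axis and vertical above 0.3 rad).
It fails at once if a grey rail was lifted off the bench (middle more than 15 mm up) or tipped (height (world z) of rail_b_mid above 0.0325 m or angle between rail_b_mid's own z axis and vertical above 0.3 rad).
It fails at once if the piston, the jar or the tin was shifted by more than 15 mm or tipped (distance of any of piston_mid, jar_mid, tin_mid from where it was at the start of the episode above 0.015 m or angle between any of piston_mid, jar_mid, tin_mid's own z axis and vertical above 0.3 rad).
It fails at once if the blue rail was dropped (faster than 0.45 m/s while the fingers do not touch it) (linear speed of cap above 0.45 m/s and contact force between the fingers and cap below 0.3 N).
It also fails if it takes over 72 s, if anything falls off the work surface, if the arm or the gripper's body presses on something with over 40 N, if the wrist force passes 120 N, or if a joint passes its speed limit or range.

## Working session

There is one attempt and no reset: what is moved stays moved. The work goes in short steps, Python scripts to look and compute and a tool call to move; the robot and the scene stay as the last step left them, time stands still between calls to the robot, and variables do not carry over. Pictures are saved under pics/ and viewed, about 8 in all and at most 12, crops included, and the job is handed in when it is done.

Besides the shell and the picture viewer there is one more tool, called after "Request:" by a JSON object that holds its "fn" and its "kwargs". servo_tool: Moves the arm, as the interface text tells. Its arguments: {"type":"object","properties":{"plan":{"type":"array"},"force":{"type":"number"}},"required":["plan"]}

```bash
mkdir -p pics; cat > h.py <<'E'
import numpy as np, cv2
from cell import env
from scipy.spatial.transform import Rotation as R
def cam(n):
    c=env.read_camera(n); return c
def pose(c,n,obs=None):
    "returns Rcw (cam->world), camera centre"
    if n=='wrist':
        o=obs; T=np.eye(4); T[:3,:3]=R.from_euler('xyz',o['tool_rot'],degrees=True).as_matrix(); T[:3,3]=o['tool_pos']
        M=T@np.array(c['T_tool_cam']); return M[:3,:3],M[:3,3]
    Rw=cv2.Rodrigues(np.array(c['rvec'],float))[0]; return Rw.T,-Rw.T@np.array(c['tvec'],float).ravel()
def ray(c,P,uv):
    uv=np.atleast_2d(np.array(uv,float)); d=np.c_[(uv[:,0]-c['cx'])/c['fx'],(uv[:,1]-c['cy'])/c['fy']]
    u=d.copy()
    for _ in range(20): u=d/(1+c['k1']*(u**2).sum(1,keepdims=True))
    return np.c_[u,np.ones(len(u))]@P[0].T
def onz(c,P,uv,z):
    r=ray(c,P,uv); return P[1]+r*((z-P[1][2])/r[:,2])[:,None]
def proj(c,P,X):
    X=np.atleast_2d(X); q=(X-P[1])@P[0]; s=q[:,:2]/q[:,2:]; s=s*(1+c['k1']*(s**2).sum(1,keepdims=True))
    return s*[c['fx'],c['fy']]+[c['cx'],c['cy']]
E
python3 - <<'E'
from h import *
print(env.get_obs())
for n in ('top','side'):
    c=cam(n); cv2.imwrite(f'pics/{n}0.png',c['image']); P=pose(c,n); print(n,P[1],c['fx'],c['k1'],P[0][:,2])
E
```

```text
{'time_s': 0.0, 'qpos': array([74.20406269, 18.43885062, -4.01757689, 83.17579306,  1.2960858 ,
       78.54048264, -3.26194092]), 'joint_velocities': array([ 0.00132553,  0.01944394,  0.00765383,  0.0058322 ,  0.05019928,
       -0.05688347,  0.0050019 ]), 'effort': array([ 2.54033494e-04, -4.91289926e+01, -4.03766893e-01, -3.12532067e+01,
       -6.41038315e-02,  4.36805247e-02,  1.26536056e-04]), 'tool_pos': array([ 0.18554453, -0.6223709 ,  0.22145636]), 'tool_rot': array([-1.79890188e+02,  6.21441482e-03,  1.66059295e+01]), 'force': array([-0.77239283, -0.42522785,  0.66192158]), 'wrist_torque': array([-0.01666326, -0.05063112, -0.00826938]), 'grip_width': 0.08697511627426796}
top [ 0.3031429  -0.03840322  1.25518521] 559.7913373142173 0.03868166907554467 [ 1.50975317e-01  3.83328326e-04 -9.88537458e-01]
side [0.31000867 0.61686087 0.86793172] 497.1100197208484 0.028648183167255876 [ 0.17009934 -0.62281438 -0.76365467]
```

View pics/top0.png

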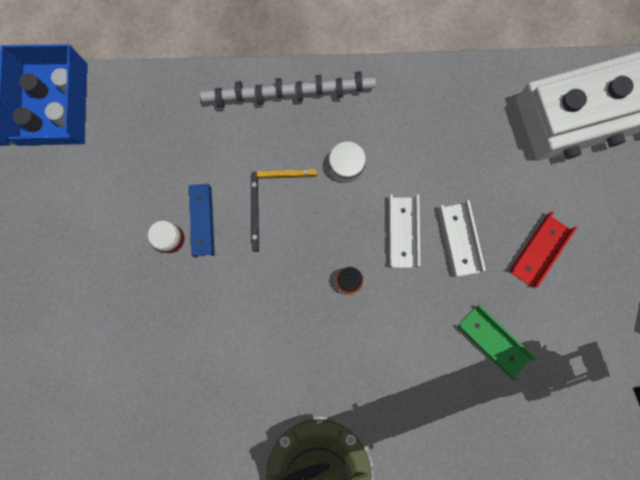

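View pics/side0.png

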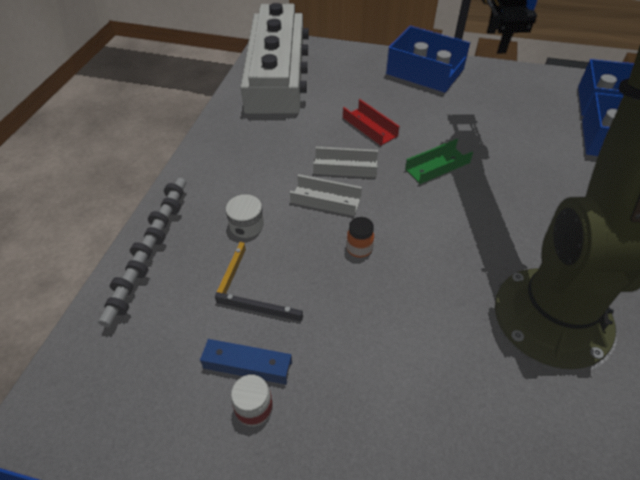

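Top view: the stop corner is at about (256,173). The yellow bar runs right (-y) and the dark fence runs down (-x). The piston is at (347,160), the jar at (350,280), the tin at (164,237) and the blue rail at (201,220).

Candidates for the grey rails: (403,232), (462,240), red (543,250) and green (496,341). The two grey ones fit; red and green are the look-alikes. I'll measure and confirm in one crop.

```bash
cat > m.py <<'E'
from h import *
c=cam('top');P=pose(c,'top');im=c['image'];hsv=cv2.cvtColor(im,cv2.COLOR_BGR2HSV);H,S,V=[hsv[...,i].astype(int) for i in range(3)]
def blob(m,x0,y0,x1,y1):
    k=np.zeros(m.shape,np.uint8);k[y0:y1,x0:x1]=m[y0:y1,x0:x1]*255
    cs,_=cv2.findContours(k,cv2.RETR_EXTERNAL,cv2.CHAIN_APPROX_NONE);return max(cs,key=cv2.contourArea)
sets={'yellow':(blob((H>10)&(H<35)&(S>120),240,160,330,190),.025),'fence':(blob((V<75),242,178,268,256),.025),
'blue':(blob((H>100)&(H<125)&(S>120),180,170,225,265),.035),'g1':(blob((V>140),378,180,430,280),.0),'g2':(blob((V>140),432,190,495,285),.0),
'piston':(blob(V>150,325,135,372,185),.062),'jar':(blob(V<60,335,262,366,296),.075),'tin':(blob(V>150,140,215,190,258),.07)}
big=cv2.resize(im[130:310,140:510],None,fx=2.16,fy=2.16,interpolation=cv2.INTER_CUBIC)
for n,(k,z) in sets.items():
    q=cv2.boxPoints(cv2.minAreaRect(k)); W=onz(c,P,q,z)[:,:2]; r=cv2.minAreaRect((onz(c,P,k.reshape(-1,2),z)[:,:2]*1000).astype(np.float32))
    print(n,np.round(r[0],1),np.round(r[1],1),round(r[2],1),'px',np.round(q).astype(int).tolist())
    cv2.polylines(big,[((q-[140,130]+.5)*2.16).astype(int)],True,(0,0,255),1)
cv2.imwrite('pics/crop1.png',big)
E
python3 m.py
```

```text
yellow [652.5  57.7] [ 15.8 135.9] 0.3 px [[256, 171], [316, 169], [316, 176], [256, 178]]
fence [569.9 130.7] [ 13.4 109.9] 89.6 px [[251, 186], [257, 186], [257, 234], [251, 234]]
blue [549.7 247. ] [159.6  47.9] 2.9 px [[188, 185], [210, 184], [213, 254], [192, 255]]
g1 [ 519.5 -199.8] [ 49.9 172.8] 87.6 px [[390, 268], [390, 193], [412, 193], [412, 268]]
g2 [ 497.4 -329.7] [170.5  51.8] 10.6 px [[439, 205], [461, 199], [479, 273], [457, 278]]
piston [673.5 -81.2] [77.2 77.5] 88.5 px [[330, 141], [365, 141], [365, 175], [330, 175]]
jar [405. -77.] [48.6 46.5] 88.5 px [[338, 268], [361, 268], [361, 290], [338, 290]]
tin [512.  320.9] [64.  59.5] 44.4 px [[142, 234], [162, 214], [182, 235], [162, 255]]
```

View pics/crop1.png

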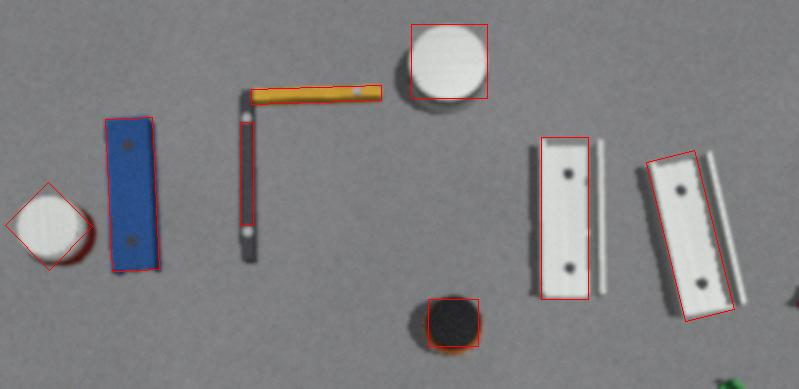

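The crop confirms the two grey rails, both open side up with the web holes visible: crop (565,218) = px (402,231) and crop (692,235) = px (461,239). The fence runs crop (247,90) to (249,262). I'll fit lines to the flange strips and stop bars for better poses.

```bash
cat > m2.py <<'E'
from h import *
c=cam('top');P=pose(c,'top');im=c['image'];hsv=cv2.cvtColor(im,cv2.COLOR_BGR2HSV);H,S,V=[hsv[...,i].astype(int) for i in range(3)]
def strip(m,x0,y0,x1,y1,z,pick='big'):
    k=np.zeros(m.shape,np.uint8);k[y0:y1,x0:x1]=m[y0:y1,x0:x1]
    n,l,st,ce=cv2.connectedComponentsWithStats(k)
    ids=[i for i in range(1,n) if st[i,4]>25]
    i=max(ids,key=lambda i:st[i,4] if pick=='big' else ce[i][0])
    v,u=np.nonzero(l==i); W=onz(c,P,np.c_[u,v],z)[:,:2]*1000
    m0=W.mean(0); d=np.linalg.svd(W-m0,full_matrices=False)[2][0]; d=d*np.sign(d[np.argmax(abs(d))])
    t=(W-m0)@d; mid=m0+d*(t.min()+t.max())/2
    return mid,d,t.max()-t.min(),len(u)
y=strip((H>10)&(H<35)&(S>120),240,160,330,190,.025); f=strip(V<75,242,166,268,256,.025)
g1=strip(V>140,378,180,430,280,.035,'r'); g2=strip(V>140,432,190,500,285,.035,'r')
for n,s in dict(y=y,f=f,g1=g1,g2=g2).items():
    print(n,np.round(s[0],1),'dir',np.round(np.degrees(np.arctan2(s[1][1],s[1][0])),2),'len',round(s[2],1),s[3])
for n,s in dict(g1=g1,g2=g2).items():
    d=s[1]; nrm=np.array([-d[1],d[0]]); print(n,'rail mid',np.round(s[0]+nrm*29.5,1))
E
python3 m2.py
```

```text
y [652.3  57.7] dir 89.84 len 135.9 386
f [570.  129.4] dir -0.64 len 109.9 245
g1 [ 513.7 -233.7] dir -2.19 len 161.5 285
g2 [ 499.3 -359.9] dir 9.26 len 163.2 260
g1 rail mid [ 514.9 -204.3]
g2 rail mid [ 494.6 -330.8]
```

Request:
{"fn": "servo_tool", "kwargs": {"plan": [[0.35,[0,0,0],[0,0,6.3]],[0.35,[0,0,0],[0,0,6.3]],[0.35,[0,0,0],[0,0,6.2]],[0.35,[2.4,-3.1,0],[0,0,0]],[0.35,[2.4,-3.1,0],[0,0,0]],[0.35,[2.4,-3.1,0],[0,0,0]],[0.35,[2.4,-3.1,0],[0,0,0]],[0.35,[2.4,-3.1,0],[0,0,0]],[0.35,[2.4,-3.1,0],[0,0,0]],[0.35,[2.4,-3.1,0],[0,0,0]],[0.35,[2.4,-3.1,0],[0,0,0]],[0.35,[2.4,-3.1,0],[0,0,0]],[0.35,[2.4,-3.1,0],[0,0,0]],[0.35,[2.4,-3.1,0],[0,0,0]],[0.35,[2.4,-3.1,0],[0,0,0]],[0.35,[0,0,0],[0,0,0]]], "force": 20}}

```text
time_s: 1.53
tool_pos: [0.5027, -0.2529, 0.216]
tool_rot: [-179.8, 0.3, -3.8]
force: [0.1, 1.9, 1.0]
grip_width: 0.0304
```

```bash
python3 - <<'E'
from h import *
o=env.get_obs(); c=cam('wrist'); P=pose(c,'wrist',o); print(o['tool_pos'],o['tool_rot'],P[1],P[0][:,2])
im=c['image'].copy()
for x in (.45,.5,.55):
    for y in (-.35,-.3,-.25,-.2,-.15): 
        u=proj(c,P,[x,y,0])[0].astype(int); cv2.circle(im,tuple(int(a) for a in u),3,(255,0,255),-1); cv2.putText(im,f'{x*1000:.0f},{y*1000:.0f}',tuple(int(a) for a in u),0,.4,(255,0,255))
cv2.imwrite('pics/w1.png',im); cv2.imwrite('pics/w1raw.png',c['image'])
E
```

```text
[ 0.50268296 -0.25294286  0.2160225 ] [-179.78403334    0.28005446   -3.82809866] [ 0.5835229  -0.25878328  0.37755809] [-0.29625028  0.02425651 -0.95480228]
```

View pics/w1.png

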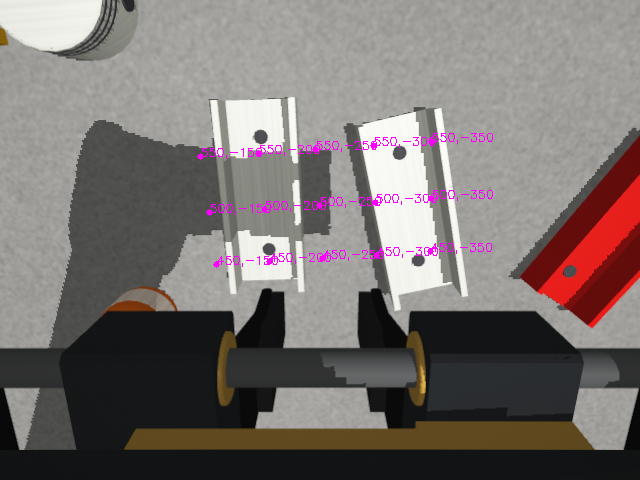

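The wrist view shows rail 1's top strips: +y flange (214,99)–(233,293), -y flange (292,97)–(301,291). Rail 2's are (351,124)–(397,309) and (438,108)–(465,296). I'll convert these to positions.

```bash
python3 - <<'E'
from h import *
o=env.get_obs(); c=cam('wrist'); P=pose(c,'wrist',o)
for n,a in dict(g1p=[(214,99),(233,293)],g1m=[(292,97),(301,291)],g2p=[(351,124),(397,309)],g2m=[(438,108),(465,296)]).items():
    W=onz(c,P,a,.035)[:,:2]*1000; d=W[0]-W[1]; print(n,np.round(W,1).tolist(),'mid',np.round(W.mean(0),1),'yaw',np.round(np.degrees(np.arctan2(d[1],d[0])),1),np.linalg.norm(d).round())
E
```

```text
g1p [[592.8, -181.0], [432.9, -174.6]] mid [ 512.9 -177.8] yaw -2.3 160.0
g1m [[590.2, -240.0], [430.8, -233.7]] mid [ 510.5 -236.9] yaw -2.3 159.0
g2p [[567.5, -283.6], [408.0, -316.5]] mid [ 487.8 -300. ] yaw 11.7 163.0
g2m [[574.7, -350.1], [416.6, -375.6]] mid [ 495.6 -362.9] yaw 9.1 160.0
```

Request:
{"fn": "servo_tool", "kwargs": {"plan": [[0.35,[0.8,-1.8,3.5],[0,0,-1.5]],[0.35,[0,0,3.5],[0,0,0]],[0.35,[0,0,3.5],[0,0,0]],[0.35,[0,0,3.5],[0,0,0]],[0.35,[0,0,1.5],[0,0,0]],[0.35,[0,0,0],[0,0,0]]]}}

```text
time_s: 2.13
tool_pos: [0.5024, -0.2558, 0.0575]
tool_rot: [179.4, 0.3, -3.6]
force: [0.1, 0.1, 0.3]
grip_width: 0.0304
```

Request:
{"fn": "servo_tool", "kwargs": {"plan": [[0.35,[0.4,-0.9,0],[0,0,-0.6]],[0.35,[0.4,-0.9,0],[0,0,-0.6]],[0.35,[0.2,-0.3,0],[0,0,-0.2]],[0.35,[0,0,0],[0,0,0]],[0.35,[0,0,0],[0,0,0]]]}}

```text
time_s: 2.55
tool_pos: [0.5144, -0.2385, 0.061]
tool_rot: [179.2, 0.1, -2.4]
force: [-0.4, 0.6, -0.5]
grip_width: 0.0302
```

Request:
{"fn": "servo_tool", "kwargs": {"plan": [[0.35,[0,-0.1,2.0],[0,0,0]],[0.35,[0,-0.1,2.0],[0.3,0,0]],[0.35,[0,0,1.2],[0.3,0,0]],[0.35,[0,0,0],[0,0,0]]]}}

```text
time_s: 2.88
tool_pos: [0.52, -0.2391, 0.0138]
tool_rot: [179.5, -0.5, -2.3]
force: [-0.5, 0.3, 0.4]
grip_width: 0.0305
```

Request:
{"fn": "servo_tool", "kwargs": {"plan": [[0.0,[0,0,0],[0,0,0]],[0.0,[0,0,0],[0,0,0]],[0.0,[0,0,0],[0,0,0]],[0.0,[0,0,0],[0,0,0]]]}}

```text
time_s: 3.22
tool_pos: [0.5213, -0.2396, 0.0163]
tool_rot: [179.4, -0.7, -2.3]
force: [-0.2, 0.7, -1.4]
grip_width: 0.0112
```

Request:
{"fn": "servo_tool", "kwargs": {"plan": [[0.0,[0,0,0.1],[0,0,0]],[0.0,[0,0,0.1],[0,0,0]],[0.0,[0.7,0,0.1],[0,0,-0.6]],[0.0,[0.7,0,0.1],[0,0,-0.6]],[0.0,[0.7,0,0.1],[0,0,-0.6]],[0.0,[0,0,0.0],[0,0,0]]]}}

```text
time_s: 3.72
tool_pos: [0.5392, -0.2414, 0.0167]
tool_rot: [179.3, -0.2, -0.5]
force: [1.1, 1.3, -0.9]
grip_width: 0.0046
```

Request:
{"fn": "servo_tool", "kwargs": {"plan": [[0.0,[0,-1.5,0.1],[0,0,0]],[0.0,[0,-2,0.1],[0,0,0]],[0.0,[0,-2,0.1],[0,0,0]],[0.0,[0,-1,0.1],[0,0,0]],[0.0,[0,0,0.1],[0,0,0]]]}}

```text
time_s: 4.13
tool_pos: [0.5438, -0.1865, 0.0162]
tool_rot: [178.3, -0.9, -1.1]
force: [-1.7, 1.4, 2.9]
grip_width: 0.0051
```

```bash
python3 - <<'E'
from h import *
o=env.get_obs(); c=cam('wrist'); print(o['tool_pos'],o['tool_rot']); cv2.imwrite('pics/w2.png',c['image'])
E
```

```text
[ 0.54375225 -0.18651681  0.01622625] [178.31240909  -0.89920025  -1.06830199]
```

View pics/w2.png

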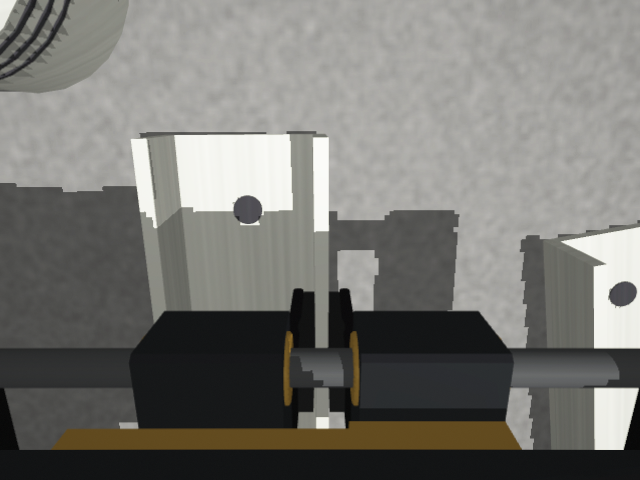

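The rail follows the grip. Its far end is at row ~134 (columns 135–328). The piston's base edge is near (50,93), clear of the rail's line.

```bash
python3 - <<'E'
from h import *
o=env.get_obs(); c=cam('wrist'); P=pose(c,'wrist',o)
print(np.round(onz(c,P,[(321,135),(138,138),(321,295),(158,300)],.035)*1000,1)); print(np.round(onz(c,P,[(50,93),(100,70)],0)*1000,1))
E
```

```text
[[ 616.1 -187.1   35. ]
 [ 616.2 -127.9   35. ]
 [ 559.7 -186.1   35. ]
 [ 559.5 -127.4   35. ]]
[[ 632.4  -83.1    0. ]
 [ 640.5 -103.6   -0. ]]
```

Request:
{"fn": "servo_tool", "kwargs": {"plan": [[0.0,[-0.1,-1.5,0.1],[0.5,0,0]],[0.0,[-0.1,-2.2,0.1],[0.5,0.3,0]],[0.0,[-0.1,-2.2,0.1],[0.5,0.3,0]],[0.0,[-0.1,-2.2,0.1],[0.5,0.3,0]],[0.0,[-0.1,-2.2,0.1],[0.5,0,0]],[0.0,[0,-0.5,0.1],[0,0,0]]]}}

```text
time_s: 4.73
tool_pos: [0.5484, -0.0966, 0.0159]
tool_rot: [179.7, -2.9, -2.1]
force: [-3.8, -1.3, 8.3]
grip_width: 0.0047
```

Request:
{"fn": "servo_tool", "kwargs": {"plan": [[0.0,[-0.3,-1.0,0.0],[0,-0.8,-0.6]],[0.0,[-0.3,-1.0,0.0],[0,-0.8,-0.6]],[0.0,[-0.3,-1.5,0.0],[0,-0.8,-0.5]],[0.0,[-0.2,-1.5,0.0],[0,-0.6,-0.3]],[0.0,[-0.2,-1.5,0.1],[0,-0.4,-0.3]],[0.0,[-0.2,-0.5,0.1],[0,0,0]]]}}

```text
time_s: 5.23
tool_pos: [0.538, -0.0284, 0.0159]
tool_rot: [179.2, 0.2, 0.0]
force: [1.5, -4.4, 6.7]
grip_width: 0.0049
```

Request:
{"fn": "servo_tool", "kwargs": {"plan": [[0.0,[-0.1,-1.2,0.0],[0.2,-0.2,0]],[0.0,[-0.1,-1.5,0.0],[0.2,-0.2,0]],[0.0,[-0.1,-1.5,0.0],[0.2,-0.2,0]],[0.0,[-0.1,-1.5,0.0],[0.2,-0.2,0]],[0.0,[-0.1,-1.0,0.05],[0,0,0]],[0.0,[0,0,0.05],[0,0,0]]]}}

```text
time_s: 5.73
tool_pos: [0.5338, 0.0439, 0.0159]
tool_rot: [179.8, 1.1, 0.2]
force: [-1.6, -1.0, 8.3]
grip_width: 0.0048
```

```bash
python3 - <<'E'
from h import *
o=env.get_obs(); c=cam('wrist'); print(o['tool_pos'],o['tool_rot']); cv2.imwrite('pics/w3.png',c['image'])
E
```

```text
[0.53378461 0.04390095 0.01586491] [1.79792717e+02 1.09491356e+00 1.63764834e-01]
```

View pics/w3.png

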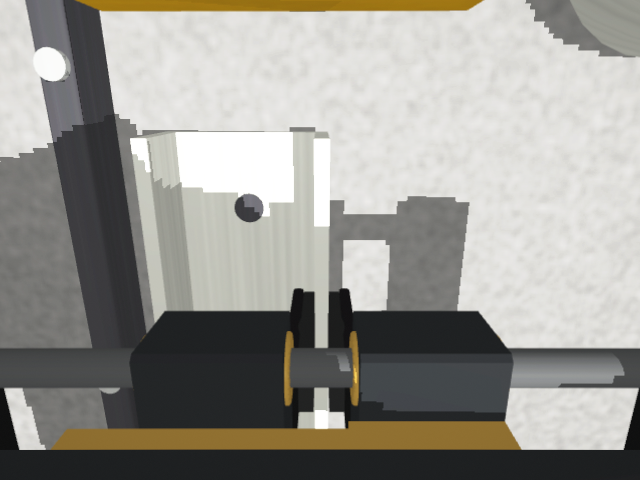

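The wrist view shows the dark fence's inner foot near (100,12) and the yellow inner foot at row ~11 (columns 110–468). The rail's far end is at row 134, beside the fence and short of the end stop.

```bash
python3 - <<'E'
from h import *
o=env.get_obs(); c=cam('wrist'); P=pose(c,'wrist',o)
print('rail',np.round(onz(c,P,[(321,135),(138,138),(321,295),(158,300)],.035)*1000,1)); print('feet',np.round(onz(c,P,[(102,12),(466,11),(124,125)],0)*1000,1))
im=c['image']; g=cv2.cvtColor(im,cv2.COLOR_BGR2GRAY)
for r in (40,80,110): print(r,g[r,15:160:5])
E
```

```text
rail [[606.9  44.5  35. ]
 [605.7 103.1  35. ]
 [550.7  44.2  35. ]
 [548.6 103.2  35. ]]
feet [[647.8 124.9   0. ]
 [648.8  -8.6   0. ]
 [607.9 122.4   0. ]]
40 [226 223 216 222 107 109 114 113 112 113 117  54  60  61  61  61  63  62
 224 224 225 225 226 226 226 226 226 225 222]
80 [225 229 228 226 229 206 108 244 245 125 115 118 107  61  61  64  62  63
  63 223 229 226 221 220 224 225 228 227 225]
110 [227 227 223 222 228 228 228 112 116 116 114 116 120 111  62  62  65  63
  64  63 229 228 228 228 229 224 222 225 229]
```

Request:
{"fn": "servo_tool", "kwargs": {"plan": [[0.0,[1.0,-0.3,0],[0,0,0]],[0.0,[1.0,-0.3,0],[0,-0.3,0]],[0.0,[1.0,-0.3,0],[0,-0.3,0]],[0.0,[0.6,-0.3,0],[0,0,0]],[0.0,[0,0,0],[0,0,0]]]}}

```text
time_s: 6.25
tool_pos: [0.5605, 0.0574, 0.0157]
tool_rot: [179.5, 3.1, 0.4]
force: [1.4, -0.9, 1.0]
grip_width: 0.0049
```

Request:
{"fn": "servo_tool", "kwargs": {"plan": [[0.0,[0.4,0,0],[0,1.0,0]],[0.0,[0.5,0,0],[0,1.0,0.2]],[0.0,[0.5,0,0],[0,0.7,0.2]],[0.0,[0.4,-0.2,0],[0,0.3,0]],[0.0,[0.3,-0.2,0],[0,0,0]],[0.0,[0.2,-0.2,0],[0,0,0]]]}}

```text
time_s: 6.75
tool_pos: [0.5681, 0.0612, 0.0156]
tool_rot: [178.7, 2.0, 0.2]
force: [-2.9, -4.6, 7.4]
grip_width: 0.0049
```

Request:
{"fn": "servo_tool", "kwargs": {"plan": [[0.0,[0.6,-0.2,0],[0.3,0.6,0]],[0.0,[0.6,-0.3,0],[0.3,0.6,0]],[0.0,[0.6,-0.4,0],[0.3,0.6,0]],[0.0,[0.5,-0.4,0],[0.3,0.3,0]],[0.0,[0.5,-0.4,0],[0,0,0]],[0.0,[0.5,-0.4,0],[0,0,0]]]}}

```text
time_s: 7.25
tool_pos: [0.5707, 0.0619, 0.0153]
tool_rot: [177.6, 3.8, -0.1]
force: [-12.2, -8.8, 15.6]
grip_width: 0.0052
```

Request:
{"fn": "servo_tool", "kwargs": {"plan": [[0.35,[0,0,-0.1],[0,0,0]],[0.35,[0,0,0],[0.6,0.8,0]],[0.35,[0,0,0],[0.6,0.8,0]],[0.35,[0,0,0],[0.6,0.8,0]],[0.35,[0,0,-3.5],[0,0.5,0]],[0.35,[0,0,-3.5],[0,0,0]],[0.35,[0,0,-3],[0,0,0]],[0.35,[0,0,-2],[0,0,0]],[0.35,[0,0,-1],[0,0,0]]]}}

```text
time_s: 8.0
tool_pos: [0.5644, 0.0658, 0.1424]
tool_rot: [179.8, 1.4, 0.1]
force: [1.0, 0.7, 0.2]
grip_width: 0.0304
```

```bash
python3 - <<'E'
from h import *
o=env.get_obs(); c=cam('wrist'); print(o['tool_pos'],o['tool_rot']); cv2.imwrite('pics/w4.png',c['image'])
E
```

```text
[0.56443401 0.06577315 0.14244076] [1.79838915e+02 1.44842403e+00 1.19170491e-01]
```

View pics/w4.png

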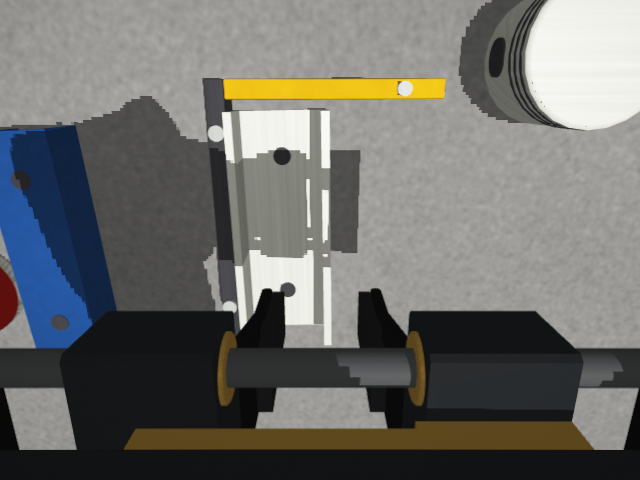

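The rail is along the fence, but its far end (row 111) is still short of the yellow bar's inner edge (row 98).

```bash
python3 - <<'E'
from h import *
o=env.get_obs(); c=cam('wrist'); P=pose(c,'wrist',o)
print('rail',np.round(onz(c,P,[(326,111),(327,345),(227,112),(240,312)],.035)*1000,1).tolist()); print('yel inner top',np.round(onz(c,P,[(235,98),(444,98)],.025)*1000,1).tolist())
print('yel far',np.round(onz(c,P,[(224,78),(444,78)],.025)*1000,1).tolist())
print('fence outer L',np.round(onz(c,P,[(203,80),(222,312)],.025)*1000,1).tolist(), 'top inner',np.round(onz(c,P,[(222,80),(238,300)],.025)*1000,1).tolist())
E
```

```text
rail [[643.0, 63.4, 35.0], [482.4, 61.4, 35.0], [642.1, 122.7, 35.0], [508.6, 122.4, 35.0]]
yel inner top [[650.1, 119.3, 25.0], [650.6, -9.4, 25.0]]
yel far [[661.6, 125.3, 25.0], [662.1, -8.3, 25.0]]
fence outer L [[660.4, 138.2, 25.0], [503.3, 137.4, 25.0]] top inner [[660.5, 126.6, 25.0], [512.9, 125.3, 25.0]]
```

Request:
{"fn": "servo_tool", "kwargs": {"plan": [[0.35,[-0.5,3.6,0],[0,0.5,0]],[0.35,[-0.5,3.6,0],[0,0.5,0]],[0.35,[-0.5,3.6,0],[0,0,0]],[0.35,[-0.5,3.6,0],[0,0,0]],[0.35,[-0.5,3.6,0],[0,0,0]],[0.35,[-0.5,3.6,0],[0,0,0]],[0.35,[-0.5,3.6,0],[0,0,0]],[0.35,[-0.5,3.6,0],[0,0,0]],[0.35,[-0.5,3.6,0],[0,0,0]],[0.35,[-0.5,3.6,0],[0,0,0]],[0.35,[-0.5,3.6,0],[0,0,0]],[0.35,[0,1,0],[0,0,-4.5]],[0.35,[0,0,0],[0,0,-4.5]],[0.35,[0,0,0],[0,0,-1]],[0.35,[0,0,0],[0,0,0]]]}}

```text
time_s: 9.35
tool_pos: [0.4925, -0.352, 0.1057]
tool_rot: [-178.6, 2.0, 10.8]
force: [0.1, 0.1, -0.2]
grip_width: 0.0305
```

Request:
{"fn": "servo_tool", "kwargs": {"plan": [[0.35,[0,0.4,1.2],[-0.5,0.7,0.6]],[0.35,[0,0.4,1.6],[-0.5,0.7,0.6]],[0.35,[0,0.2,1.0],[-0.4,0.6,0.4]],[0.35,[0,0.1,0.2],[0,0,0]],[0.35,[0,0,0],[0,0,0]]]}}

```text
time_s: 9.77
tool_pos: [0.4931, -0.3559, 0.059]
tool_rot: [-179.7, 0.1, 9.0]
force: [-0.2, -0.2, -0.2]
grip_width: 0.0304
```

```bash
python3 - <<'E'
from h import *
o=env.get_obs(); c=cam('wrist');P=pose(c,'wrist',o); print(o['tool_pos'],o['tool_rot']); cv2.imwrite('pics/w5.png',c['image'])
g=cv2.cvtColor(c['image'],cv2.COLOR_BGR2GRAY)
for r in (180,230): print(r,g[r,150:480:6])
print(proj(c,P,[[.4956,-.3629,.035],[.5747,-.3501,.035]]))
E
```

```text
[ 0.49310251 -0.35590209  0.05898892] [-1.79689570e+02  1.18635272e-01  9.01659559e+00]
180 [116 117 121 120 125 121 120 196 197 151 149 151 193 192 197 197 195 191
 216 255 255 255 255 194 193 187 197 197 190 253 255 202 122 223 224 131
 119 118 119 118 120 121 117 117 122 121 214 223 226 222 223 227 224 224
 228]
230 [120 117 119 118 119 120 122 119 194 179 154 149 191 190 190 191 190 189
 192 196 187 186 190 192 187 186 193 192 186 189 196 125 120 225 224 130
 118 117 121 117 119 120 117 115 119 121 222 223 228 227 217 216 217 223
 219]
[[337.64073289 286.82001814]
 [339.57051774 107.36296312]]
```

View pics/w5.png

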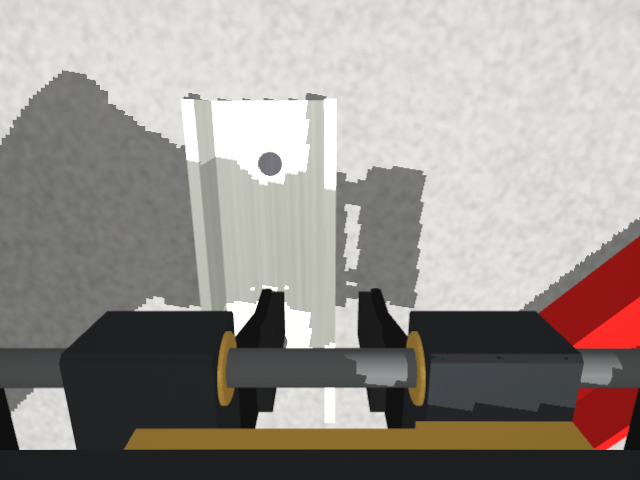

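Rail 2's -y flange strip is at columns 324–336, upright in the image and between the fingers (centre ~321). It is aligned, so I'll go down and grip.

Request:
{"fn": "servo_tool", "kwargs": {"plan": [[0.35,[0,0.2,1.6],[0,0,0]],[0.35,[0,0.1,1.8],[0,0,0]],[0.35,[0,0.1,1.3],[0,0,0]],[0.35,[0,0,0.2],[0,0,0]],[0.0,[0,0,0],[0,0,0]],[0.0,[0,0,0.1],[0,0,0]],[0.0,[0,0,0.1],[0,0,0]],[0.0,[0,0,0.1],[0,0,0]],[0.0,[0,0,0.1],[0,0,0]],[0.0,[0,0,0.1],[0,0,0]],[0.0,[0,0,0.1],[0,0,0]]], "force": 25}}

```text
time_s: 10.73
tool_pos: [0.5002, -0.3585, 0.0106]
tool_rot: [180.0, -0.3, 9.2]
force: [-2.8, 2.3, 5.2]
grip_width: 0.0051
```

Request:
{"fn": "servo_tool", "kwargs": {"plan": [[0.0,[0.6,0,0],[0,0,2]],[0.0,[0.8,0,0],[0,0,2]],[0.0,[0.8,0,0],[0,0,2]],[0.0,[0.8,0,0],[0,0,2]],[0.0,[0.6,0,0],[0,0,1]],[0.0,[0,0,0],[0,0,0]]]}}

```text
time_s: 11.23
tool_pos: [0.5346, -0.3559, 0.0108]
tool_rot: [-180.0, -0.1, -0.3]
force: [0.1, -0.1, -2.5]
grip_width: 0.0048
```

Request:
{"fn": "servo_tool", "kwargs": {"plan": [[0.0,[0,-1.5,0],[0.2,0,0]],[0.0,[0,-2.2,0],[0.2,-0.1,0]],[0.0,[0,-2.2,0],[0.2,-0.1,0]],[0.0,[0,-2.2,0],[0.2,-0.1,-0.2]],[0.0,[0,-2.2,0],[0.2,-0.1,-0.2]],[0.0,[0,-2.2,0],[0,0,0]],[0.0,[0,-2.2,0],[0,0,0]],[0.0,[0,-1,0],[0,0,0]],[0.0,[0,0,0],[0,0,0]]]}}

```text
time_s: 11.98
tool_pos: [0.5306, -0.19, 0.0113]
tool_rot: [-179.0, 0.4, 0.2]
force: [0.8, -0.0, -2.0]
grip_width: 0.0047
```

```bash
python3 - <<'E'
from h import *
o=env.get_obs(); c=cam('wrist');P=pose(c,'wrist',o); print(o['tool_pos'],o['tool_rot']); cv2.imwrite('pics/w6.png',c['image'])
g=cv2.cvtColor(c['image'],cv2.COLOR_BGR2GRAY).astype(int)
# far end of the -y flange strip: first bright/dark step going up the strip column
for u in (318,321,324): print(u,g[80:180:4,u])
print([ (v,onz(c,P,[(321,v)],.035)[0].round(4)) for v in (120,130,140)])
E
```

```text
[ 0.530561   -0.19004294  0.01130919] [-1.79043532e+02  3.61336583e-01  1.54852203e-01]
318 [182 179 182 183 184 185 183 184 153 215 253 253 253 253 253 253 253 253
 253 253 253 253 253 253 253]
321 [180 175 180 182 183 184 185 187 187 217 253 253 253 253 253 253 253 253
 253 253 253 253 253 253 253]
324 [177 176 177 180 182 184 184 187 187 217 253 253 253 253 253 253 253 253
 253 253 253 253 253 253 253]
[(120, array([ 0.6081, -0.1899,  0.035 ])), (130, array([ 0.6052, -0.1899,  0.035 ])), (140, array([ 0.6021, -0.1899,  0.035 ]))]
```

Request:
{"fn": "servo_tool", "kwargs": {"plan": [[0.0,[0.2,-1.5,0],[0,0,0]],[0.0,[0.2,-2.2,0],[0,0,0]],[0.0,[0.1,-2.2,0],[-0.2,0,0]],[0.0,[0.1,-2.2,0],[-0.2,0,0]],[0.0,[0.1,-2.2,0],[-0.2,0,0]],[0.0,[0.0,-2.2,0],[0,0,0]],[0.0,[0,-1,0],[0,0,0]],[0.0,[0,0,0],[0,0,0]]]}}

```text
time_s: 12.7
tool_pos: [0.5371, -0.068, 0.0116]
tool_rot: [179.8, 0.4, -1.0]
force: [0.1, 0.5, -2.0]
grip_width: 0.005
```

Request:
{"fn": "servo_tool", "kwargs": {"plan": [[0.0,[0,-1.2,0],[0,0,-0.4]],[0.0,[-0.1,-1.6,0],[0,0,-0.4]],[0.0,[-0.1,-1.3,0],[0,0,-0.4]],[0.0,[0,-0.7,0],[0,0,0]],[0.0,[0,-0.2,0],[0,0,0]],[0.0,[0,0,0],[0,0,0]]]}}

```text
time_s: 13.2
tool_pos: [0.5363, -0.0204, 0.0116]
tool_rot: [179.6, 0.3, -0.1]
force: [0.1, -0.9, -1.1]
grip_width: 0.0046
```

Request:
{"fn": "servo_tool", "kwargs": {"plan": [[0.0,[0.7,-0.2,0],[0,0,0]],[0.0,[0.8,-0.2,0],[0,0,0]],[0.0,[0.8,-0.2,0],[0,0,0]],[0.0,[0.5,0,0],[0,0,0]],[0.0,[0,0,0],[0,0.2,0]]]}}

```text
time_s: 13.62
tool_pos: [0.5669, -0.015, 0.0116]
tool_rot: [179.6, 0.2, -0.1]
force: [0.0, -0.8, -2.1]
grip_width: 0.0046
```

Request:
{"fn": "servo_tool", "kwargs": {"plan": [[0.0,[0.3,0,0],[0,0,0]],[0.0,[0.3,0,0],[0,0,0]],[0.0,[0.2,0,0],[0,0,0]],[0.0,[0,-0.5,0],[0,0,0]],[0.0,[0,-0.6,0],[0,0,0]],[0.0,[0,-0.5,0],[0,0,0]],[0.0,[0,-0.4,0],[0,0,0]],[0.0,[0,-0.3,0],[0,0,0]]]}}

```text
time_s: 14.28
tool_pos: [0.5691, -0.0044, 0.0116]
tool_rot: [178.8, 1.2, -0.7]
force: [-2.4, -5.0, 2.6]
grip_width: 0.0053
```

Request:
{"fn": "servo_tool", "kwargs": {"plan": [[0.0,[0.1,-0.4,0],[0.3,0.4,-0.3]],[0.0,[0.1,-0.5,0],[0.3,0.4,-0.3]],[0.0,[0.1,-0.6,0],[0.3,0,0]],[0.0,[0.2,-0.6,0],[0.3,0,0]],[0.0,[0.2,-0.6,0],[0,0,0]]]}}

```text
time_s: 14.7
tool_pos: [0.5701, -0.0012, 0.0105]
tool_rot: [178.3, 1.3, -0.8]
force: [-8.2, -12.2, 9.3]
grip_width: 0.0051
```

Request:
{"fn": "servo_tool", "kwargs": {"plan": [[0.35,[0,0,0],[0,0,0]],[0.35,[0,0,0],[0.4,0.4,0]],[0.35,[0,0,0],[0.4,0.4,-0.3]],[0.35,[0,0,0],[0.4,0.3,-0.3]],[0.35,[0,0,-3.5],[0,0,0]],[0.35,[0,0,-3.5],[0,0,0]],[0.35,[-2,-1,-3.5],[0,0,0]],[0.0,[-3,-2,-2],[0,0,0]],[0.0,[-3,-2,-1],[0,0,0]],[0.0,[-2,-1,0],[0,0,0]],[0.0,[0,0,0],[0,0,0]]]}}

```text
time_s: 15.62
tool_pos: [0.4698, 0.0657, 0.1501]
tool_rot: [-179.8, -0.3, 0.0]
force: [0.3, 0.0, -1.3]
grip_width: 0.0115
```

```bash
python3 - <<'E'
from h import *
o=env.get_obs(); c=cam('wrist'); print(o['tool_pos'],o['tool_rot']); cv2.imwrite('pics/w7.png',c['image'])
E
```

```text
[0.46975411 0.0656944  0.15011339] [-1.79764452e+02 -2.97279719e-01  4.81849523e-02]
```

View pics/w7.png

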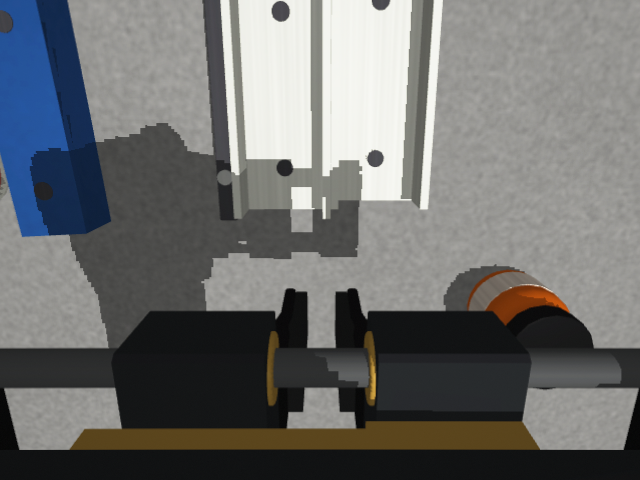

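Both rails lie side by side. Rail 1's near end is at row ~218 and rail 2's at row ~208, so rail 1 still needs a push along +x.

```bash
python3 - <<'E'
from h import *
o=env.get_obs(); c=cam('wrist'); P=pose(c,'wrist',o)
print('r1 +y,touch,r2 -y near ends',np.round(onz(c,P,[(240,218),(325,217),(425,208),(324,100),(437,30)],.035)*1000,1)[:,:2].tolist())
print('fence inner top',np.round(onz(c,P,[(232,215),(219,10)],.025)*1000,1)[:,:2].tolist())
g=cv2.cvtColor(c['image'],cv2.COLOR_BGR2GRAY)
for r in (60,120): print(r,list(zip(range(300,345,3),g[r,300:345:3])))
E
```

```text
r1 +y,touch,r2 -y near ends [[484.2, 119.8], [485.0, 63.2], [491.3, -2.7], [558.9, 64.2], [598.0, -2.1]]
fence inner top [[483.9, 127.2], [610.5, 127.7]]
60 [(300, np.uint8(243)), (303, np.uint8(237)), (306, np.uint8(242)), (309, np.uint8(206)), (312, np.uint8(138)), (315, np.uint8(134)), (318, np.uint8(133)), (321, np.uint8(226)), (324, np.uint8(244)), (327, np.uint8(244)), (330, np.uint8(229)), (333, np.uint8(244)), (336, np.uint8(245)), (339, np.uint8(243)), (342, np.uint8(243))]
120 [(300, np.uint8(242)), (303, np.uint8(239)), (306, np.uint8(240)), (309, np.uint8(208)), (312, np.uint8(134)), (315, np.uint8(132)), (318, np.uint8(131)), (321, np.uint8(218)), (324, np.uint8(243)), (327, np.uint8(244)), (330, np.uint8(236)), (333, np.uint8(244)), (336, np.uint8(244)), (339, np.uint8(243)), (342, np.uint8(243))]
```

Request:
{"fn": "servo_tool", "kwargs": {"plan": [[0.0,[-0.5,0,3],[0,0,0]],[0.0,[-0.5,0,3.5],[0,0,0]],[0.0,[-0.2,0,3.5],[0,0,0]],[0.0,[0,0,2.5],[0,0,0]],[0.0,[0,0,0.8],[0,0,0]],[0.0,[0,0,0],[0,0,0]]]}}

```text
time_s: 16.22
tool_pos: [0.47, 0.0612, 0.0126]
tool_rot: [-179.6, -1.0, -0.4]
force: [0.4, -0.4, 0.8]
grip_width: 0.0005
```

Request:
{"fn": "servo_tool", "kwargs": {"plan": [[0.0,[0.4,0,0],[0,-0.3,-0.2]],[0.0,[0.4,0,0],[0,-0.3,-0.2]],[0.0,[0.4,0,0],[0,-0.3,0]],[0.0,[0.4,0,0],[0,0,0]],[0.0,[0.4,0,0],[0,0,0]],[0.0,[0.4,0,0],[0,0,0]],[0.0,[0.4,0,0],[0,0,0]]]}}

```text
time_s: 16.8
tool_pos: [0.4785, 0.0601, 0.0131]
tool_rot: [-179.9, 3.0, 0.0]
force: [-13.2, 0.8, 6.5]
grip_width: 0.0007
```

Request:
{"fn": "servo_tool", "kwargs": {"plan": [[0.0,[0.6,0,0],[0,0.6,0]],[0.0,[0.7,0,0],[0,0.6,0]],[0.0,[0.8,0,0],[0,0.6,0]],[0.0,[0.8,0,0],[0,0,0]],[0.0,[0.8,0,0],[0,0,0]]]}}

```text
time_s: 17.22
tool_pos: [0.4776, 0.0599, 0.0122]
tool_rot: [179.3, 6.2, 0.1]
force: [-23.4, 0.4, 19.8]
grip_width: 0.0002
```

Request:
{"fn": "servo_tool", "kwargs": {"plan": [[0.0,[-1.0,0,0],[0,1.2,0]],[0.0,[-0.5,0,0],[0,1.2,0]],[0.0,[0,0,-3.5],[0,1.2,0]],[0.0,[0,0,-3.5],[0,1.2,0]],[0.0,[0,0,-3.5],[0,0.6,0]],[0.35,[0,0,-2.5],[0,0,0]],[0.35,[2,0,-1],[0,0,0]],[0.35,[3,0,0],[0,0,0]],[0.35,[3,0,0],[0,0,0]],[0.35,[1,0,0],[0,0,0]],[0.35,[0,0,0],[0,0,0]]]}}

```text
time_s: 18.13
tool_pos: [0.5775, 0.0616, 0.1815]
tool_rot: [179.2, -2.2, 0.1]
force: [-1.2, 0.0, 0.0]
grip_width: 0.0282
```

```bash
python3 - <<'E'
from h import *
o=env.get_obs(); c=cam('wrist'); P=pose(c,'wrist',o); print(o['tool_pos'],o['tool_rot']); cv2.imwrite('pics/w8.png',c['image'])
g=cv2.cvtColor(c['image'],cv2.COLOR_BGR2GRAY)
# world grid of samples along rails' far ends at z=.035
for y in (.122,.095,.0625,.03,-.002):
    xs=np.arange(.632,.670,.002); px=proj(c,P,[[x,y,.035] for x in xs]).round().astype(int)
    print(y,px[0],[int(g[v,u]) if 0<=v<480 and 0<=u<640 else -1 for u,v in px])
E
```

```text
[0.57754325 0.06156085 0.1815143 ] [ 1.79232277e+02 -2.16527972e+00  9.59285842e-02]
0.122 [234 156] [243, 243, 243, 244, 244, 244, 244, 244, 182, 191, 191, 191, 192, 190, 90, 159, 153, 154, 152, 150]
0.095 [272 156] [242, 242, 241, 241, 241, 242, 241, 241, 237, 189, 189, 189, 191, 192, 136, 158, 164, 160, 154, 158]
0.0625 [318 156] [247, 247, 247, 247, 248, 248, 248, 248, 244, 189, 188, 188, 187, 187, 165, 152, 148, 149, 152, 158]
0.03 [363 157] [242, 242, 242, 242, 243, 242, 243, 243, 240, 189, 188, 188, 187, 187, 169, 154, 155, 155, 153, 155]
-0.002 [408 157] [249, 249, 249, 244, 245, 249, 249, 249, 249, 175, 193, 192, 193, 193, 186, 153, 150, 150, 152, 152]
```

View pics/w8.png

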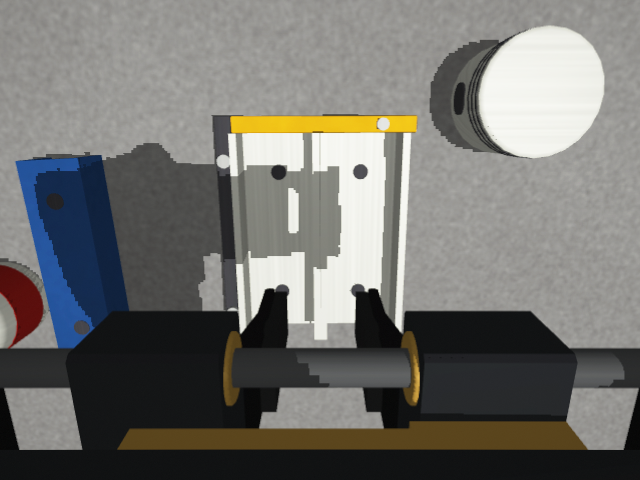

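Both rails' ends now meet the yellow bar (row ~132), and the touching flanges are at columns 313–326. I'll check the y gaps against the fence numerically.

```bash
python3 - <<'E'
from h import *
o=env.get_obs(); c=cam('wrist'); P=pose(c,'wrist',o)
g=cv2.cvtColor(c['image'],cv2.COLOR_BGR2GRAY)
def prof(x,ys,z):
    px=proj(c,P,[[x,y,z] for y in ys]); return [int(v) for v in cv2.remap(g,px[:,0].astype(np.float32),px[:,1].astype(np.float32),cv2.INTER_LINEAR).ravel()]
for x in (.64,.60,.56,.53):
    ys=np.arange(.140,.110,-.0015); print('fence',x,list(zip((ys*1e3).round(1),prof(x,ys,.03))))
for x in (.64,.58,.53):
    ys=np.arange(.008,-.014,-.0015); print('r2-',x,list(zip((ys*1e3).round(1),prof(x,ys,.035))))
    ys=np.arange(.074,.050,-.0015); print('touch',x,list(zip((ys*1e3).round(1),prof(x,ys,.035))))
E
```

```text
fence 0.64 [(np.float64(140.0), 162), (np.float64(138.5), 166), (np.float64(137.0), 83), (np.float64(135.5), 67), (np.float64(134.0), 72), (np.float64(132.5), 76), (np.float64(131.0), 75), (np.float64(129.5), 75), (np.float64(128.0), 77), (np.float64(126.5), 207), (np.float64(125.0), 244), (np.float64(123.5), 244), (np.float64(122.0), 232), (np.float64(120.5), 137), (np.float64(119.0), 131), (np.float64(117.5), 135), (np.float64(116.0), 231), (np.float64(114.5), 240), (np.float64(113.0), 241), (np.float64(111.5), 242), (np.float64(110.0), 242)]
fence 0.6 [(np.float64(140.0), 82), (np.float64(138.5), 79), (np.float64(137.0), 77), (np.float64(135.5), 44), (np.float64(134.0), 36), (np.float64(132.5), 38), (np.float64(131.0), 38), (np.float64(129.5), 37), (np.float64(128.0), 37), (np.float64(126.5), 83), (np.float64(125.0), 134), (np.float64(123.5), 134), (np.float64(122.0), 130), (np.float64(120.5), 104), (np.float64(119.0), 98), (np.float64(117.5), 96), (np.float64(116.0), 119), (np.float64(114.5), 131), (np.float64(113.0), 131), (np.float64(111.5), 130), (np.float64(110.0), 132)]
fenc
[... 2765 characters left out ...]
4(3.5), 98), (np.float64(2.0), 164), (np.float64(0.5), 240), (np.float64(-1.0), 240), (np.float64(-2.5), 235), (np.float64(-4.0), 173), (np.float64(-5.5), 157), (np.float64(-7.0), 158), (np.float64(-8.5), 156), (np.float64(-10.0), 154), (np.float64(-11.5), 154), (np.float64(-13.0), 152)]
touch 0.53 [(np.float64(74.0), 238), (np.float64(72.5), 147), (np.float64(71.0), 129), (np.float64(69.5), 128), (np.float64(68.0), 127), (np.float64(66.5), 148), (np.float64(65.0), 230), (np.float64(63.5), 238), (np.float64(62.0), 238), (np.float64(60.5), 238), (np.float64(59.0), 238), (np.float64(57.5), 238), (np.float64(56.0), 238), (np.float64(54.5), 237), (np.float64(53.0), 238), (np.float64(51.5), 237)]
```

Both rails are side by side within a couple of mm: the seam is at y≈61.5, the outer edges at 126.5 and -3.5, and the fence inner face at ≈126. Next is the blue rail. I'll grip its far half, away from the tin.

Request:
{"fn": "servo_tool", "kwargs": {"plan": [[0.75,[0,-3.5,0],[0.3,-0.7,0]],[0.75,[0,-3.5,0],[0.3,-0.7,-1]],[0.75,[0,-3.5,0],[0,-0.7,-1]],[0.75,[0,-3.5,0],[0,0,-1]],[0.75,[0,-3.0,0],[0,0,0]],[0.75,[0,-1.0,0],[0,0,0]],[0.75,[0,0,0],[0,0,0]],[0.75,[0,0,0],[0,0,0]]]}}

```text
time_s: 18.9
tool_pos: [0.5657, 0.2429, 0.1812]
tool_rot: [179.5, 0.0, 2.9]
force: [0.5, -0.2, 0.0]
grip_width: 0.064
```

```bash
python3 - <<'E'
from h import *
o=env.get_obs(); c=cam('wrist'); P=pose(c,'wrist',o); print(o['tool_pos'],o['tool_rot']); cv2.imwrite('pics/w9.png',c['image'])
hsv=cv2.cvtColor(c['image'],cv2.COLOR_BGR2HSV)
m=((hsv[...,0]>100)&(hsv[...,0]<125)&(hsv[...,1]>110)&(hsv[...,2]>20)).astype(np.uint8)
k=max(cv2.findContours(m,0,cv2.CHAIN_APPROX_NONE)[0],key=cv2.contourArea); print(cv2.boundingRect(k),cv2.contourArea(k))
# outline left/right per row cast at top plane z=.035
for v in range(k[:,0,1].min(),300,20):
    u=np.nonzero(m[v])[0]; W=onz(c,P,[(u.min(),v),(u.max(),v)],.035)*1000; print(v,u.min(),u.max(),W[:,:2].round(1).tolist())
E
```

```text
[0.5657002  0.24285539 0.18124759] [1.79469869e+02 3.47519446e-02 2.90348874e+00]
(276, 132, 63, 206) 11735.0
132 279 336 [[630.0, 274.6], [632.0, 235.0]]
152 277 338 [[616.2, 275.7], [618.4, 232.7]]
172 278 338 [[602.2, 274.7], [604.4, 231.8]]
192 278 338 [[587.8, 274.4], [590.0, 230.9]]
212 278 337 [[572.9, 274.0], [575.1, 230.7]]
232 280 337 [[557.7, 272.2], [559.9, 229.7]]
252 280 337 [[542.0, 271.8], [544.2, 228.7]]
272 280 337 [[525.9, 271.4], [528.0, 227.7]]
292 281 336 [[509.3, 270.2], [511.3, 227.4]]
```

View pics/w9.png

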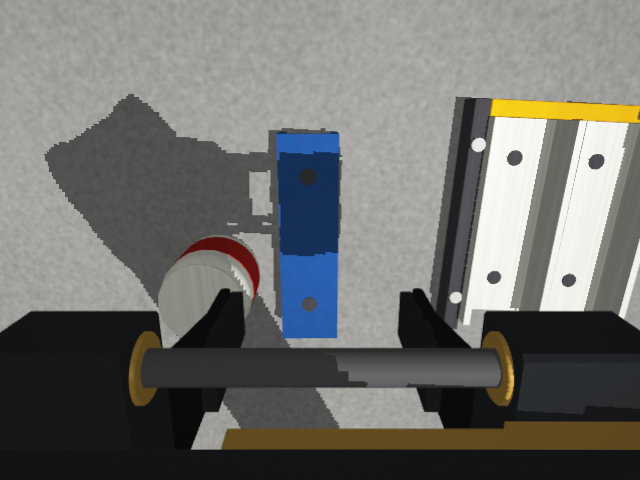

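The blue rail spans columns 277–338 and rows 132–338, parallel to the tool. Its centreline is y≈252 at x≈574, and the tin is on its left, near half. I'll centre and descend partway.

Request:
{"fn": "servo_tool", "kwargs": {"plan": [[0.75,[0.4,-0.4,2.5],[0.2,0,0]],[0.75,[0.4,-0.4,3.5],[0.2,0,0]],[0.75,[0.2,-0.3,3.5],[0,0,0]],[0.75,[0,-0.1,2.0],[0,0,0]],[0.75,[0,0,0.5],[0,0,0]],[0.75,[0,0,0],[0,0,0]]]}}

```text
time_s: 19.45
tool_pos: [0.582, 0.2387, 0.0609]
tool_rot: [179.4, -0.5, 1.8]
force: [0.2, -1.1, 0.1]
grip_width: 0.0655
```

Request:
{"fn": "servo_tool", "kwargs": {"plan": [[0.75,[-0.1,-0.5,0],[0.2,0,-0.4]],[0.75,[-0.1,-0.6,0],[0.2,0,-0.4]],[0.75,[-0.1,-0.4,0],[0,0,-0.3]],[0.75,[0,0,0],[0,0,0]],[0.75,[0,0,0],[0,0,0]]]}}

```text
time_s: 19.87
tool_pos: [0.5822, 0.2522, 0.0669]
tool_rot: [179.8, -1.0, 2.7]
force: [0.3, 0.5, -0.2]
grip_width: 0.0653
```

Request:
{"fn": "servo_tool", "kwargs": {"plan": [[0.75,[-0.2,-0.05,1.8],[0,-0.3,0]],[0.75,[-0.2,-0.05,2.0],[0,-0.3,0]],[0.75,[-0.2,-0.05,1.0],[0,-0.3,0]],[0.75,[0,0,0.2],[0,0,0]],[0.75,[0,0,0],[0,0,0]]]}}

```text
time_s: 20.28
tool_pos: [0.5802, 0.2566, 0.0211]
tool_rot: [-180.0, -0.6, 2.9]
force: [0.5, 0.7, 0.3]
grip_width: 0.0651
```

Request:
{"fn": "servo_tool", "kwargs": {"plan": [[0.75,[-0.1,0.2,0.6],[0,-0.3,0]],[0.75,[-0.1,0.15,0.6],[0,-0.3,0]],[0.75,[0,0,0.3],[0,0,0]],[0.0,[0,0,0.05],[0,0,0]],[0.0,[0,0,0.05],[0,0,0]],[0.0,[0,0,0.05],[0,0,0]],[0.0,[0,0,0.05],[0,0,0]],[0.0,[0,0,0],[0,0,0]],[0.0,[0,0,0],[0,0,0]]], "force": 40}}

```text
time_s: 21.03
tool_pos: [0.5806, 0.2528, 0.0055]
tool_rot: [-179.9, -0.2, 2.8]
force: [-0.1, 0.1, -0.3]
grip_width: 0.0437
```

Request:
{"fn": "servo_tool", "kwargs": {"plan": [[0.0,[0,0,-1.0],[0,0,0]],[0.0,[0,0,-1.5],[0,0,0]],[0.0,[0,0,-2.0],[0,0,0]],[0.0,[0,0,-2.0],[0,0,0]],[0.0,[0,0,-1.0],[0,0,0]],[0.0,[0,0,0],[0,0,0]]]}}

```text
time_s: 21.53
tool_pos: [0.5777, 0.2524, 0.0831]
tool_rot: [180.0, 0.1, 2.9]
force: [0.1, 0.8, -2.5]
grip_width: 0.0438
```

Request:
{"fn": "servo_tool", "kwargs": {"plan": [[0.0,[0.1,1.5,0],[0,0,0.7]],[0.0,[0.2,2.0,0],[0,0,0.7]],[0.0,[0.2,2.0,0],[0,0,0.7]],[0.0,[0.2,2.0,0],[0,0,0.5]],[0.0,[0.2,2.0,0],[0,0,0]],[0.0,[0.2,2.0,0],[0,0,0]],[0.0,[0.1,2.0,0],[0,0,0]],[0.0,[0,1.5,0],[0,0,0]],[0.0,[0,0.5,0],[0,0,0]],[0.0,[0,0,0],[0,0,0]]]}}

```text
time_s: 22.37
tool_pos: [0.586, 0.0792, 0.0729]
tool_rot: [179.7, 0.9, -0.2]
force: [0.9, -0.4, -2.7]
grip_width: 0.0437
```

Request:
{"fn": "servo_tool", "kwargs": {"plan": [[0.0,[0.3,0.6,0],[0.1,0.3,-0.1]],[0.0,[0.3,0.6,0],[0.1,0.3,-0.1]],[0.0,[0.2,0.4,0],[0,0.2,0]],[0.0,[0,0,0],[0,0,0]],[0.0,[0,0,0],[0,0,0]]]}}

```text
time_s: 22.78
tool_pos: [0.5935, 0.064, 0.0712]
tool_rot: [180.0, 0.2, 0.1]
force: [-0.5, -0.3, -2.8]
grip_width: 0.0432
```

```bash
cat > cap.py <<'E'
from h import *
o=env.get_obs(); c=cam('wrist'); P=pose(c,'wrist',o); print(o['tool_pos'],o['tool_rot'],o['grip_width'])
hsv=cv2.cvtColor(c['image'],cv2.COLOR_BGR2HSV); cv2.imwrite('pics/wc%d.png'%(o['time_s']*100),c['image'])
H,S,V=[hsv[...,i] for i in range(3)]
m=(H>100)&(H<125)&(S>110)&(V>20)
zt=o['tool_pos'][2]-.0055+.035
v0=np.nonzero(m.sum(1)>20)[0].min(); u=np.nonzero(m[v0+1])[0]
print('cap far end',v0,u.min(),u.max(),(onz(c,P,[(u.min(),v0),(u.max(),v0)],zt)*1000).round(1).tolist())
for v in (v0+15,v0+60,v0+100):
    if v<300:
        u=np.nonzero(m[v,150:480])[0]+150; print(v,(onz(c,P,[(u.min(),v),(u.max(),v)],zt)*1000).round(1)[:,:2].tolist())
y=(H>15)&(H<35)&(S>130)&(V>120)
vs,us=np.nonzero(y); print('yellow rows',vs.min(),vs.max(),us.min(),us.max())
for q in (us.min()+15,us.max()-8):
    w=np.nonzero(y[:,q])[0]; print('yel inner',w.max(),(onz(c,P,[(q,w.max()+.5)],.025)*1000).round(1)[0].tolist())
E
python3 cap.py
```

```text
[0.59352525 0.0640055  0.07120399] [1.79980510e+02 1.85817772e-01 1.13019141e-01] 0.043231432265543684
cap far end 194 264 377 [[648.9, 82.2, 100.7], [649.0, 47.0, 100.7]]
209 [[644.1, 85.5], [644.3, 43.7]]
254 [[629.1, 86.2], [629.3, 42.9]]
294 [[615.0, 86.5], [615.2, 42.6]]
yellow rows 136 448 163 622
yel inner 448 [480.8, 149.0, 25.0]
yel inner 436 [490.9, -108.1, 25.0]
```

Request:
{"fn": "servo_tool", "kwargs": {"plan": [[0.0,[-0.2,0.1,0.6],[0,0,0]],[0.0,[-0.2,0.1,0.8],[0,0,0]],[0.0,[-0.2,0,0.6],[0,0,0]],[0.0,[0,0,0],[0,0,0]],[0.0,[0,0,0],[0,0,0]]]}}

```text
time_s: 23.25
tool_pos: [0.5861, 0.0646, 0.0489]
tool_rot: [-180.0, 0.2, 0.3]
force: [0.9, 0.2, -1.4]
grip_width: 0.0436
```

```bash
sed -i 's/^y=.*/y=(H>15)\&(H<35)\&(S>130)\&(V>120); y[280:]=0; y[:,450:]=0/' cap.py; python3 cap.py
```

```text
[0.58613312 0.06458138 0.04888596] [-179.9641257     0.21741494    0.34269971] 0.04357259937342064
cap far end 194 264 377 [[641.5, 83.0, 78.4], [641.8, 47.8, 78.4]]
209 [[636.7, 86.6], [637.0, 44.4]]
254 [[621.7, 86.9], [622.0, 43.9]]
294 [[607.5, 87.1], [607.9, 43.2]]
yellow rows 123 154 178 449
yel inner 153 [648.3, 119.9, 25.0]
yel inner 154 [648.7, 14.3, 25.0]
```

Request:
{"fn": "servo_tool", "kwargs": {"plan": [[0.0,[0.15,0.15,0],[0,0,0.1]],[0.0,[0.15,0.15,0],[0,0,0]],[0.0,[0.1,0.1,0],[0,0,0]],[0.0,[0,0,0.4],[0,0,0]],[0.0,[0,0,0.6],[0,0,0]],[0.0,[0,0,0.6],[0,0,0]],[0.0,[0,0,0],[0,0,0]]]}}

```text
time_s: 23.88
tool_pos: [0.5917, 0.06, 0.0323]
tool_rot: [-180.0, 0.1, 0.2]
force: [-0.5, 0.2, -1.4]
grip_width: 0.0437
```

Request:
{"fn": "servo_tool", "kwargs": {"plan": [[0.0,[-0.1,0,0.4],[0,0,0]],[0.0,[-0.05,0,0.5],[0,0,0]],[0.0,[0,0,0.5],[0,0,0]],[0.0,[0,0,0.4],[0,0,0]],[0.0,[0,0,0.3],[0,0,0]],[0.0,[0,0,0],[0,0,0]]]}}

```text
time_s: 24.38
tool_pos: [0.5901, 0.0604, 0.0108]
tool_rot: [-180.0, 0.1, 0.2]
force: [-0.3, 0.0, -2.5]
grip_width: 0.0438
```

Request:
{"fn": "servo_tool", "kwargs": {"plan": [[0.0,[0,0,0.1],[0,0,0]],[0.0,[0,0,0.1],[0,0,0]],[0.0,[0.15,0,0],[0,0,0]],[0.0,[0.2,0,0],[0,0,0]],[0.0,[0.2,0,0],[0,0,0]],[0.0,[0.1,0,0],[0,0,0]]]}}

```text
time_s: 24.88
tool_pos: [0.5969, 0.0607, 0.0105]
tool_rot: [180.0, 0.1, 0.2]
force: [-3.1, -0.5, 4.2]
grip_width: 0.0438
```

```bash
python3 cap.py
```

```text
[0.5968759  0.06067111 0.01049311] [1.79953709e+02 1.49155136e-01 2.39893657e-01] 0.04382726195987783
cap far end 197 262 379 [[651.3, 79.7, 40.0], [651.5, 43.1, 40.0]]
212 [[646.4, 83.0], [646.7, 40.1]]
257 [[631.4, 83.3], [631.7, 39.3]]
297 [[617.2, 83.2], [617.4, 39.2]]
yellow rows 155 196 134 449
yel inner 196 [648.2, 121.0, 25.0]
yel inner 195 [649.2, 19.6, 25.0]
```

Request:
{"fn": "servo_tool", "kwargs": {"plan": [[0.65,[0,0,0],[0,0,0]],[0.65,[0,0,0],[0,0,0]],[0.65,[0,0,0],[0,0,0]],[0.65,[0,0,-1],[0,0,0]],[0.65,[0,0,-2.5],[0,0,0]],[0.65,[0,0,-3.5],[0,0,0]],[0.65,[0,0,-3.5],[0,0,0]],[0.65,[-1,0,-3.5],[0,0,0]],[0.65,[-2,0,-2],[0,0,0]],[0.65,[0,0,0],[0,0,0]]]}}

```text
time_s: 25.77
tool_pos: [0.5669, 0.0612, 0.1795]
tool_rot: [-179.9, 0.2, 0.3]
force: [0.9, 0.3, -0.0]
grip_width: 0.0567
```

```bash
python3 - <<'E'
from h import *
o=env.get_obs(); c=cam('wrist'); P=pose(c,'wrist',o); print(o['tool_pos'],o['tool_rot'])
s=cam('side'); big=cv2.resize(s['image'][180:420,180:380],None,fx=2,fy=2,interpolation=cv2.INTER_CUBIC)
w=c['image'][60:360,130:530]
out=np.zeros((480,800,3),np.uint8); out[:480,:400]=big[:480,:400]; out[:300,400:]=w; cv2.imwrite('pics/fin.png',out)
hsv=cv2.cvtColor(c['image'],cv2.COLOR_BGR2HSV);H,S,V=[hsv[...,i] for i in range(3)]
m=((H>100)&(H<125)&(S>110)&(V>20)).astype(np.uint8); k=max(cv2.findContours(m,0,2)[0],key=cv2.contourArea)
print(cv2.boundingRect(k)); q=cv2.approxPolyDP(k,5,True)[:,0]; print(np.c_[q,(onz(c,P,q,.040)*1000).round(1)[:,:2]].tolist())
E
```

```text
[0.56686611 0.06124134 0.1794891 ] [-1.79942932e+02  1.63381909e-01  2.97267442e-01]
(290, 111, 64, 214)
[[292.0, 111.0, 646.2, 81.8], [296.0, 324.0, 487.1, 80.8], [350.0, 324.0, 487.4, 38.7], [353.0, 111.0, 646.5, 40.9]]
```

View pics/fin.png

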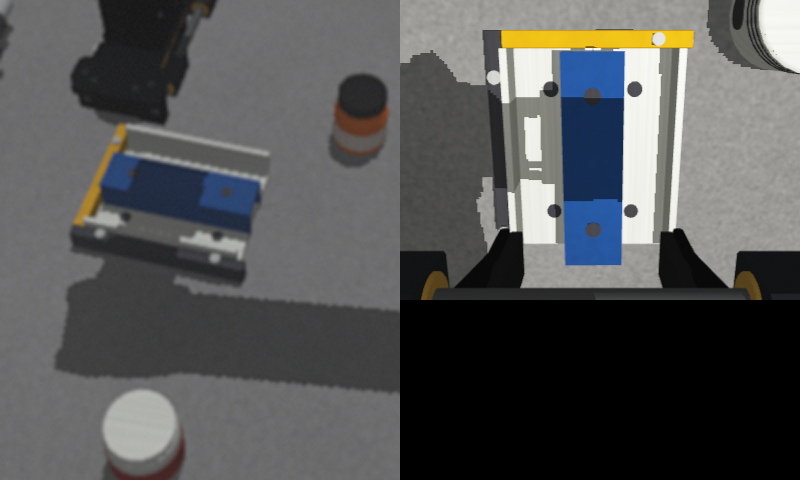

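The final view shows the blue rail seated between the grey rails (crop columns 560–625), with all ends near the yellow bar (crop row 47) and the jar and tin standing. One numeric check of the ends against the yellow face and of the bystanders.

```bash
python3 - <<'E'
from h import *
o=env.get_obs(); c=cam('wrist'); P=pose(c,'wrist',o); im=c['image']
hsv=cv2.cvtColor(im,cv2.COLOR_BGR2HSV);H,S,V=[hsv[...,i] for i in range(3)]; g=cv2.cvtColor(im,6).astype(int)
y=(H>15)&(H<35)&(S>130)&(V>120)
for q in (240,270,300,330,350,370,400):
    w=np.nonzero(y[:200,q])[0]; print(q,'yel rows',w.min(),w.max(),'inner x',(onz(c,P,[(q,w.max()+.5)],.025)*1000).round(1)[0,0],'outer',(onz(c,P,[(q,w.min()-.5)],.025)*1000).round(1)[0,0],'below',g[w.max()+1:w.max()+7,q])
print('x of rows at z=.035', [(v,(onz(c,P,[(320,v)],.035)*1000).round(1)[0,0],(onz(c,P,[(320,v)],.040)*1000).round(1)[0,0]) for v in (108,110,112)])
print('near ends: ',[(u,int(np.nonzero(g[280:330,u]>220)[0].max())+280) for u in (270,285,365,380)])
E
python3 m.py | egrep 'piston|jar|tin|blue|yellow'
```

```text
240 yel rows 91 108 inner x 648.1 outer 659.9 below [134 132 133 132 133 132]
270 yel rows 91 108 inner x 648.2 outer 660.0 below [239 242 242 242 242 242]
300 yel rows 91 108 inner x 648.3 outer 660.1 below [135 136 136  80  83  84]
330 yel rows 91 108 inner x 648.4 outer 660.2 below [134 134 134  92  84  84]
350 yel rows 91 108 inner x 648.5 outer 660.3 below [241 243 180  98  86  85]
370 yel rows 91 108 inner x 648.6 outer 660.4 below [243 245 245 245 245 245]
400 yel rows 91 108 inner x 648.7 outer 660.5 below [135 136 132 131 131 131]
x of rows at z=.035 [(108, np.float64(648.7), np.float64(648.7)), (110, np.float64(647.4), np.float64(647.5)), (112, np.float64(646.2), np.float64(646.2))]Traceback (most recent call last):
  File "<stdin>", line 8, in <module>
    return umr_maximum(a, axis, None, out, keepdims, initial, where)
ValueError: zero-size array to reduction operation maximum which has no identity
Traceback (most recent call last):
  File "m.py", line 7, in <module>
    'blue':(blob((H>100)&(H<125)&(S>120),180,170,225,265),.035),'g1':(blob((V>140),378,180,430,280),.0),'g2':(blob((V>140),432,190,495,285),.0),
            ~~~~^^^^^^^^^^^^^^^^^^^^^^^^^^^^^^^^^^^^^^^^^
  File "m.py", line 5, in blob
    cs,_=cv2.findContours(k,cv2.RETR_EXTERNAL,cv2.CHAIN_APPROX_NONE);return max(cs,key=cv2.contourArea)
                                                                            ~~~^^^^^^^^^^^^^^^^^^^^^^^^
ValueError: max() iterable argument is empty
```

Ends: both grey rails sit at the yellow face (x≈648.3). The blue rail's end reads 646.4, so its middle is at about -82 mm, well inside the -87 to -75 window. Last, the bystanders.

```bash
sed -e "/^'blue'/d" -e "s/^'piston'/'piston'/" m.py > m3.py; python3 m3.py | egrep 'piston|jar|tin|yellow'; python3 -c "
from h import *
o=env.get_obs(); print(o['time_s'],o['force'].round(1)); print(env.sign_off())"
```

```text
yellow [652.    5.7] [4.5 9.4] 88.9 px [[308, 171], [310, 171], [310, 175], [308, 175]]
piston [672.4 -81.2] [81.6 79.7] 88.4 px [[329, 141], [366, 141], [366, 176], [329, 176]]
jar [405. -76.] [46.5 46.5] 88.5 px [[338, 268], [360, 268], [360, 290], [338, 290]]
tin [512.1 320.9] [66.9 62.6] 45.2 px [[141, 234], [162, 213], [184, 235], [163, 256]]
26.0167 [-0.8  0.  -0.4]
the job is handed in; nothing more can be done
None
```

I handed the job in at 26 s of 72 s; `sign_off` gives no verdict, so success rests on my own checks. I slid each grey rail by one flange between the piston and jar into the corner, and pushed both to the yellow stop from their near ends. Then I lifted the blue rail by its far half, lowered it over the touching flanges and released it.

**What the last checks showed**
- **Grey rails:** both ends read at the yellow face (x≈648.3 mm), with rail 1 along the fence. The two together measured about 130 mm wide against 128 nominal, which I put down to image scale. I took this width before the blue rail went on and did not repeat it.
- **Blue rail:** its middle is at about x −82, y −64 mm in the stop frame and it is parallel to the stop. On release the tool was at the expected height above the webs. The final picture shows it level between the flanges.
- **Bystanders:** the piston, jar and tin all read within about 1 mm of their starting positions, and the arm touches nothing.

**What disagreed**
- **Blue rail's end:** it read about 3 mm past the yellow face while still gripped, but about 2 mm short of it after release. I left that gap, as −82 is inside the −87 to −75 window.
- **Rail 1's first push:** it stopped about 7 mm short of the yellow stop, and the later push on the near ends fixed it.
- **Failed script lines:** in the last measuring round, the near-end reading and the blue-rail lookup at its old place raised errors. I re-ran only the bystander part.

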